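Fit the snap ring on the bead rack's spindle

TASK

First tighten the brass hex nut on the bead rack's clamp strap by hand, clockwise, until it comes up against its stop, and leave it tight. Then pick up the snap-ring pliers by their handles, squeeze them fully so that the ring on their tips is spread, and lower the spread ring gently over the top of the upright spindle to the groove just above the top bead. Finish there while still holding the pliers fully squeezed, the ring level and centred round the groove, just clear of the bead and not leaning on the spindle; leave everything else where it is.

Things in the scene. Friction and masses are not known exactly. Their poses are not given: they have to be found in the camera images.
- nut_mid (a point): Brass hex nut on the rack, 30 mm across flats (34.6 over corners), 28 mm tall, captive on a vertical stud that stands 10 mm above it. This point is on its axis, 16 mm above its underside (the height to grip), and turns with it. At zero yaw two opposite flats face +y and -y, the others follow every 60 degrees. Clamp strap 23 mm below this point, board top 28 mm, shelf 52 mm.
- nut (a joint): Turn of the nut in rad: 0 loose, grows as it is turned clockwise seen from above (yaw of nut_mid falls by as much), solid stop at 1.2 = tight; starts between 0 and 0.4. Friction about 0.1 N m; it stays where it is left.
- groove (a point): Middle of the groove, on the axis of the rack's fixed upright steel spindle (20 mm diameter). The groove is 10 mm high, 16 mm in diameter; above it a plain flat-topped nose reaches 23 mm above this point; the top face of the top bead (44 mm diameter) is the groove's lower edge, 5 mm below this point. The shelf is 101 mm below. Axes as the rack's.
- rack: The fixed bead rack: acacia board 90 (x) x 210 (y) x 24 mm with a steel clamp strap 24 mm wide, the nut, and the spindle with three wooden beads. Origin under the board's centre; nut axis at y = +55 mm, spindle axis at y = -55 mm.
- pliers_grip (a point): Where to grip the pliers: half-way between and half-way up the two handles, 48 mm above the shelf. x points along the pliers to the ring. Handles: bars 10 mm wide, 16 mm high, from 35 mm before to 65 mm behind this point; splayed at rest, 42 mm over their outsides here; squeezed fully (6 to 9 N here, against a spring) they are parallel, 28 mm over their outsides, and stop solidly.
- ring_centre (a point): Centre of the snap ring, which stays hooked on the pliers' tips, 110 mm from pliers_grip along x and 6 mm lower. z is the ring's axis. The ring lies flat, 4 mm thick; its underside is 2 mm below this point, level with the handles' undersides. At rest an oval about 16 mm wide inside, too narrow for the spindle; pliers squeezed: round, 28 mm inside, 34.5 mm outside.
- jaw_left (a joint): Half the opening angle of the pliers in rad: 0 at rest (ring narrow), 0.12 with the handles squeezed to the stop (ring fully spread). The other jaw moves equally.
- pliers: Snap-ring pliers, 0.14 to 0.24 kg, lying flat on a fixed cradle (base board 10 mm high with two rests 40 mm high, under the pivot and 45 to 63 mm behind pliers_grip; free room for fingers between them). Origin on the pivot axis at the underside, x to the ring, z up; ring_centre at x = +50 mm, pliers_grip at x = -60 mm.
- bell: Chrome desk bell, 84 mm in diameter, 58 mm tall; origin under its centre. Leave alone.
- comb: Dark cow-horn comb lying flat, 63 x 150 x 6 mm; origin near its middle. Leave alone.
- spare_bead: Spare wooden bead, 44 mm in diameter, 22 mm tall; origin under its centre. Leave alone.
- money_box: Red clay money box, 124 mm in diameter, 114 mm tall; origin under its centre. Leave alone.
- cash_tin: Dented aluminium cash tin, 114 x 164 mm, 95 mm tall with its handle; origin under its centre. Leave alone.
Not all that is in view belongs to the job. What is shaped like the rack but orange is not meant.

How it is judged:
On the way, in this order (a step that is already met when the one before it is completed fails the run):
1. the nut is turned clockwise to its stop (value of joint nut above 1.12 rad), for 0.2 s.
2. the pliers are lifted clear of the cradle, squeezed so that the ring is spread, and the ring is above the spindle's top (value of joint jaw_left above 0.1 rad and contact force between the fingers and pliers above 3 N and z of ring_centre in the frame of groove above 0.023 m and horizontal distance between ring_centre and groove below 0.01 m), for 0.1 s.
At the end, for the whole second after the job is handed in: Holding the pliers squeezed (jaw_left over 0.1 rad, fingers over 3 N on them), ring centre within 4.5 mm of the spindle axis and -4 to +4.5 mm of the groove's middle, level within 0.12 rad, still, under 5 N on the rack; nut still tight (over 1.1 rad) (value of joint nut above 1.1 rad and value of joint jaw_left above 0.1 rad and contact force between the fingers and pliers above 3 N and horizontal distance between ring_centre and groove below 0.0045 m and z of ring_centre in the frame of groove between -0.004 and 0.0045 m and angle between ring_centre's own z axis and vertical below 0.12 rad and contact force between pliers and rack below 5 N and linear speed of pliers below 0.02 m/s); the arm keeps its last pose, push and grip.
It fails at once if the ring or pliers are pressed hard on the rack (over 40 N) (contact force between pliers and rack above 40 N).
It fails at once if a bystander is pushed more than 3 cm (distance of any of bell, comb, spare_bead, money_box, cash_tin from where it was at the start of the episode above 0.03 m).
It also fails if it takes over 48 s, if anything falls off the work surface, if the arm or the gripper's body presses on something with over 40 N, if the wrist force passes 120 N, or if a joint passes its speed limit or range.

ROBOT

A 6-joint arm with a two-finger parallel gripper is mounted at the origin on the work surface. World frame = base frame: x ahead of the robot, y to its left, z up, the work surface at z = 0. Lengths are in m, angles in rad, forces in N, time in s.
With the tool pointing down it reaches from about 0.275 to 0.775 m from the base axis. Payload 14.6 kg.
Tool frame: the origin (TCP) lies at the very end of the fingers, on their centre line; the grasp point (between the pads) lies 19 mm behind it; z points along the fingers, y is the line along which they close (so a half turn about z gives the same grasp; the last joint's range is limited). The gripper opens to 85 mm and grips with 20 to 120 N. Pads are 22 mm wide; open, the fingers measure 114 mm over their backs; the gripper's body (76 mm by 85 mm) begins 54 mm behind the grasp point. The pads swing forward as they close: fully open they stand 13 mm farther back than shut.
Start: joints at [1.017, 0.263, -0.048, 1.259, 0, 1.415], TCP at [0.204, 0.484, 0.208] pointing down, gripper open.
Joint ranges: [-2.65, 2.65], [-0.89, 1.7], [-1.18, 1.37], [-2.13, 2.11], [-1.35, 1.29], [-3.14, 3.14]. Speed limits (rad/s): [1.89, 1.89, 2.57, 2.79, 3.14, 3.14].

INTERFACE

Orientations are given as a rotation vector (axis times angle).
In Python, from plant import bot, imaging, job gives the robot as it stands.
- The arm moves only by the shell command python3 -m jog 'ROWS' [FORCE]. ROWS is JSON, a list of rows, each a list of 7 numbers: the turn, a rotation vector about the tool's x, y, z scaled (see below), then the shift along the tool's x, y, z scaled (see below), then the opening, from 0 (shut) to 1 (fully open). A call has 1 to 5 rows; each row shifts and turns the commanded pose from where the row before left it, along the tool's axes as they then stand; what a row does not reach is not made up. The controller multiplies each number of a shift by 0.2 m and each number of a turn by 30 degrees. A row lasts 1/8 s, in which the tool goes at most 62.5 mm and 10.7 degrees, less where a joint would pass 70% of its speed; a pose out of reach is approached as far as the arm can. A call with a number of a shift or a turn outside -1 to 1 is refused whole. A call with a gripper value outside its range is refused whole. The fingers move at their own pace and stop on an object; FORCE is the grip in N (left out, the last holds). Time passes only in rows, so rows that do not move let the fingers close. It gives the time, the measured TCP pose, the force, the opening and the grip force at its end, in the units of the state.
- bot.get_obs(): the state, without advancing time (a new reading comes with each control period).
- imaging.snapshot(name): name is "scene" or "side" or "wrist"; returns a dict with "img" (480x640x3 uint8, blue, green, red), "camera_matrix" (3x3 intrinsics, pixels), "k1" (the pictures are not rectified: a ray, as slopes to the right and down, at radius r is drawn at 1 + k1 r^2 times it, then the intrinsics apply), "eye" and "orientation" of the camera in the world. Camera axes: x right, y down, z forward; pixel columns grow to the right and rows downward; lengths in m; the calibration is good to about 2 mm. A picture is of the moment at which its call begins. There is no depth.
- job.job_done(): hands the job in; it is judged then, once.
The state is a dict: "t": time; "q": joint angles; "qd": joint speeds; "joint_torque": joint torques, N m; "ee_pos": TCP position; "tcp_rot": TCP orientation; "contact_force": force on the tool from outside, world axes, zero at the start; "wrist_torque": the same for the moment, N m; "opening": finger opening in m; "gripper_force": force on a finger pad.
Only numpy, scipy, OpenCV 4.12 (cv2) and the standard library are available. Lean on these libraries where they do the work, as an engineer would, in place of code of your own. Each camera call takes 0.05 s, during which the arm holds its last target. There are 200 camera calls.

## Working session

There is one attempt and no reset: what is moved stays moved. The work goes in short steps, Python scripts to look and compute and a shell command to move; the robot and the scene stay as the last step left them, time stands still between calls to the robot, and variables do not carry over. Pictures are saved under pics/ and viewed, at most 10 in all, crops included, and the job is handed in when it is done.

```bash
ls; mkdir -p pics; cat > h.py <<'E'
import numpy as np, cv2
from plant import bot, imaging, job
from scipy.spatial.transform import Rotation as R
def rot(o):
    o=np.array(o,float)
    return o if o.shape==(3,3) else (R.from_rotvec(o) if o.size==3 else R.from_quat(o)).as_matrix()
def dist(s): return np.array([s['k1'],0,0,0,0.])
def ray(s,uv):
    K=np.array(s['camera_matrix'],float)
    p=cv2.undistortPoints(np.array(uv,float).reshape(-1,1,2),K,dist(s)).reshape(-1,2)
    d=np.c_[p,np.ones(len(p))]@rot(s['orientation']).T
    return np.array(s['eye']),d
def plane(s,uv,z):
    e,d=ray(s,uv); return e+d*((z-e[2])/d[:,2])[:,None]
def proj(s,P):
    M=rot(s['orientation']); c=(np.array(P,float).reshape(-1,3)-np.array(s['eye']))@M
    return cv2.projectPoints(c,np.zeros(3),np.zeros(3),np.array(s['camera_matrix'],float),dist(s))[0].reshape(-1,2)
E
python3 - <<'E'
from h import *
import pickle
S={}
for n in("scene","side"):
    s=imaging.snapshot(n);S[n]=s;cv2.imwrite(f"pics/{n}0.png",s["img"]);print(n,s['eye'],s['orientation'],s['camera_matrix'],s['k1'])
pickle.dump(S,open('S0.pkl','wb'))
o=bot.get_obs();print(o)
E
```

```text
pics
scene [ 0.95885619 -0.8083264   0.70474364] [-2.09265887 -0.52307504  0.28198566] [[436.05420688   0.         317.08523927]
 [  0.         436.05420688 237.95473165]
 [  0.           0.           1.        ]] -0.029584060751495996
side [ 0.17179318 -0.71689385  0.86986731] [-2.29277144  0.52483246 -0.22946311] [[501.39992773   0.         322.30160218]
 [  0.         501.39992773 242.45072947]
 [  0.           0.           1.        ]] -0.12594482068696158
{'t': 0.1, 'q': array([ 1.01670106e+00,  2.63477764e-01, -4.88422772e-02,  1.25938497e+00,
        2.37184861e-06,  1.41548631e+00]), 'qd': array([-9.66844813e-04, -1.66530134e-05,  2.49641910e-03, -6.48512581e-04,
       -1.34569988e-04,  2.68194330e-04]), 'joint_torque': array([ 3.60431572e-03, -6.38575530e+01,  3.85066545e+01,  9.88594315e-03,
       -1.28837819e-04, -1.65264214e-05]), 'ee_pos': array([0.20373458, 0.48358875, 0.20768325]), 'tcp_rot': array([-6.22204889e-01, -3.07903668e+00,  1.33706914e-03]), 'contact_force': array([-0.13762549,  0.92019345,  0.52243707]), 'wrist_torque': array([-0.02255381, -0.04366324, -0.02659823]), 'gripper_force': 0.0, 'opening': 0.08510662672228936}
```

View pics/scene0.png

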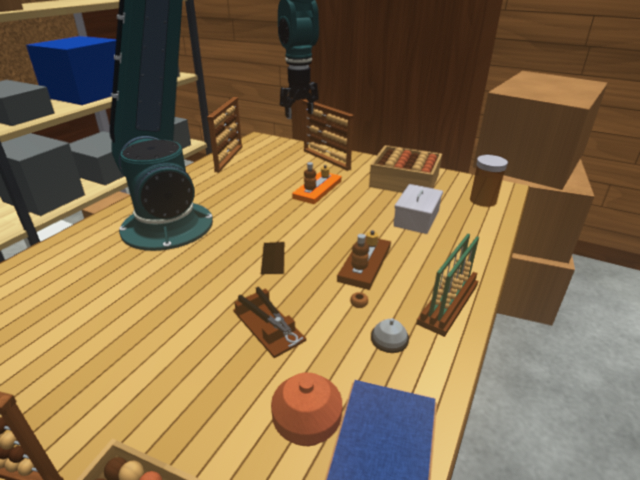

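View pics/side0.png

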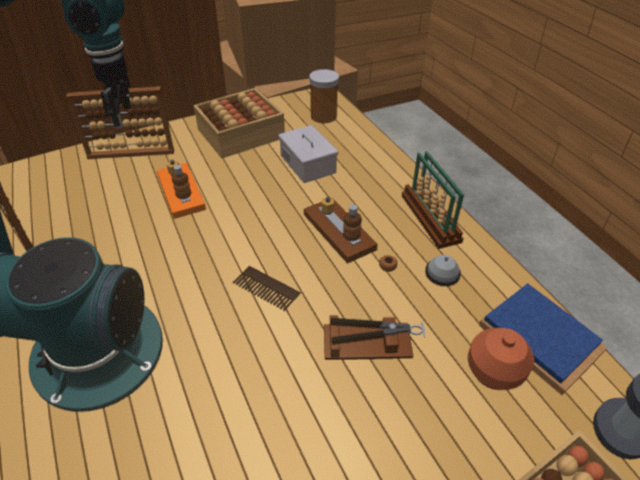

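The scene view shows the brown rack with its nut near (373,237) and spindle top near (361,238), and the pliers with their ring near (292,338). In the side view the nut is at (328,203), the spindle top at (352,208), the pliers' ring at (418,330) and the handle ends at (335,330). I'll zoom in on all of these in one composite.

```bash
python3 - <<'E'
from h import *
import pickle
S=pickle.load(open('S0.pkl','rb'))
def crop(n,x,y,w=100,h=75): return cv2.resize(S[n]["img"][y:y+h,x:x+w],(400,300),interpolation=cv2.INTER_CUBIC)
a=np.hstack([crop("scene",315,220),crop("side",295,190)]);b=np.hstack([crop("scene",225,280),crop("side",325,300,110,82)])
cv2.imwrite("pics/c1.png",np.vstack([a,b]))
def tri(u,v):
    e1,d1=ray(S['scene'],u);e2,d2=ray(S['side'],v);d1=d1[0];d2=d2[0]
    t=np.linalg.lstsq(np.c_[d1,-d2],e2-e1,rcond=None)[0];p,q=e1+t[0]*d1,e2+t[1]*d2
    return (p+q)/2,np.linalg.norm(p-q)
print(tri((373,233),(328,198)),tri((361,237),(353,207)),tri((292,338),(418,330)))
E
```

```text
(array([0.6198239 , 0.16210831, 0.06786743]), np.float64(0.0037674253151269927)) (array([0.62836553, 0.05050154, 0.12019177]), np.float64(0.0031390310418619553)) (array([ 0.61218419, -0.26398763,  0.04327184]), np.float64(0.0008462656258730992))
```

View pics/c1.png

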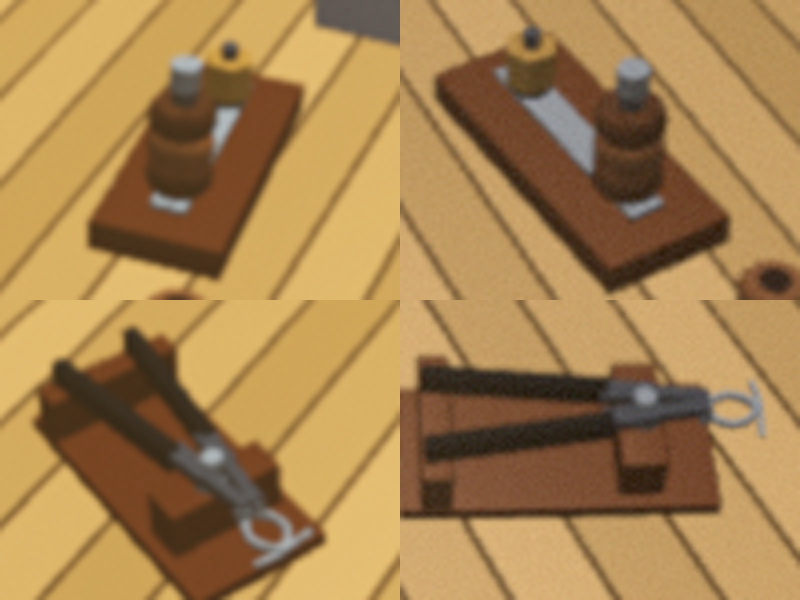

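The composite shows the stud top at scene (372.5,232) and side (327.7,198), and the spindle top at (361.5,235) and (353,206). The ring is at (292,337) and (417.4,330), and the handle ends are clear in both views. I'll compute positions, then work out the move to hover over the rack.

```bash
cat >> h.py <<'E'
def delta(target, down_yaw=None):
    """shift in tool units (x0.2 m) to world target, and z-turn in units of 30deg so tool y points along world yaw (mod pi)"""
    o=bot.get_obs(); M=rot(o['tcp_rot']); d=M.T@(np.array(target)-o['ee_pos'])/0.2
    out=[np.round(d,3)]
    if down_yaw is not None:
        y=M.T@np.array([np.cos(down_yaw),np.sin(down_yaw),0]); a=np.degrees(np.arctan2(-y[0],y[1])); a=(a+90)%180-90
        out.append(round(a/30,3))
    return out
E
python3 - <<'E'
from h import *
import pickle
S=pickle.load(open('S0.pkl','rb'));a,b=S['scene'],S['side']
for n,u,v,z in [("stud",(372.5,232),(327.7,198.2),.074),("spindle",(361.5,235),(353,206),.124),("ring",(292,337),(417.4,330),.042),("pivot",(277.7,319.2),(392.7,326.5),.056),("h1",(257.8,288.5),(331.9,321.3),.056),("h2",(241,297),(332.7,341.5),.056)]:
    print(n,plane(a,u,z).round(4)[0],plane(b,v,z).round(4)[0])
print(delta([.61,.11,.27]))
E
```

```text
stud [0.6203 0.1536 0.074 ] [0.6166 0.1577 0.074 ]
spindle [0.6283 0.0513 0.124 ] [0.6288 0.0519 0.124 ]
ring [ 0.61  -0.26   0.042] [ 0.6115 -0.2632  0.042 ]
pivot [ 0.564  -0.2413  0.056 ] [ 0.5642 -0.2416  0.056 ]
h1 [ 0.4683 -0.1765  0.056 ] [ 0.4605 -0.1769  0.056 ]
h2 [ 0.4519 -0.2196  0.056 ] [ 0.44   -0.2213  0.056 ]
[array([-2.597, -0.933, -0.311])]
```

```bash
python3 -m jog '[[0,0,0,-0.26,-0.093,-0.031,1],[0,0,0,-0.26,-0.093,-0.031,1],[0,0,0,-0.26,-0.093,-0.031,1],[0,0,0,-0.26,-0.093,-0.031,1],[0,0,0,-0.26,-0.093,-0.031,1]]' 40; python3 -m jog '[[0,0,0,-0.26,-0.093,-0.031,1],[0,0,0,-0.26,-0.093,-0.031,1],[0,0,0,-0.26,-0.093,-0.031,1],[0,0,0,-0.26,-0.093,-0.031,1],[0,0,0,-0.26,-0.093,-0.031,1]]'; python3 -m jog '[[0,0,0,0,0,0,1]]'
python3 - <<'E'
from h import *
import pickle
s=imaging.snapshot("wrist");cv2.imwrite("pics/w0.png",s["img"]);pickle.dump(s,open('W0.pkl','wb'))
print(s['eye'],rot(s['orientation']).round(3),s['camera_matrix'],bot.get_obs()['q'])
print(proj(s,[.618,.156,.074]),proj(s,[.628,.0515,.124]))
E
```

```text
t: 0.72
ee_pos: [0.4084, 0.2957, 0.2392]
tcp_rot: [-0.622, -3.079, 0.0]
contact_force: [0.2, 0.7, 0.2]
opening: 0.0854
gripper_force: 0.0
t: 1.35
ee_pos: [0.6119, 0.109, 0.27]
tcp_rot: [-0.623, -3.079, 0.0]
contact_force: [1.0, 0.4, 0.0]
opening: 0.0854
gripper_force: 0.0
t: 1.48
ee_pos: [0.6129, 0.1078, 0.2688]
tcp_rot: [-0.627, -3.077, 0.001]
contact_force: [0.1, 0.4, 0.2]
opening: 0.0855
gripper_force: 0.0
[0.54941995 0.13469522 0.43521203] [[ 0.392  0.886  0.246]
 [ 0.92  -0.377 -0.106]
 [-0.001  0.268 -0.963]] [[426.1557186    0.         318.86702447]
 [  0.         426.1557186  242.42486579]
 [  0.           0.           1.        ]] [4.56733379e-02 4.34174991e-01 3.78193596e-01 1.51613995e+00
 5.10724257e-05 4.46620105e-01]
[[373.92840971 190.53191012]] [[259.76333382 265.28429227]]
```

View pics/w0.png

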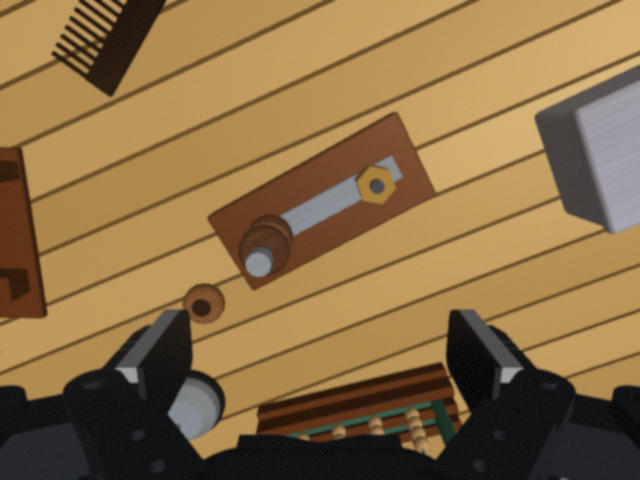

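The wrist view shows the nut centred near (377,185), the spindle top at (259,262), and the board's corners at (209,217), (397,113), (435,195) and (254,290). Next I'll measure the nut's yaw, the spindle and the rack.

```bash
cat >> h.py <<'E'
def nutmeas(s,uv,r=32):
    im=s['img'];hsv=cv2.cvtColor(im,cv2.COLOR_BGR2HSV);u,v=map(int,uv)
    m=np.zeros(im.shape[:2],np.uint8);sub=hsv[v-r:v+r,u-r:u+r]
    m[v-r:v+r,u-r:u+r]=((sub[...,0]>17)&(sub[...,1]>120)&(sub[...,2]>120))*255
    c=max(cv2.findContours(m,cv2.RETR_EXTERNAL,cv2.CHAIN_APPROX_NONE)[0],key=cv2.contourArea)
    h=cv2.convexHull(c).reshape(-1,2)
    P=plane(s,h,.064)[:,:2]; cen=cv2.minEnclosingCircle((P*1000).astype(np.float32))
    # hex edge-normal direction: edges of hull weighted by length, folded by 60 deg
    e=np.roll(P,-1,0)-P;L=np.hypot(*e.T);a=np.arctan2(e[:,1],e[:,0])
    yaw=np.angle(np.sum(L*np.exp(6j*a)))/6
    return np.array(cen[0])/1000,cen[1],np.degrees(yaw),cv2.contourArea(c)
E
python3 - <<'E'
from h import *
import pickle
s=pickle.load(open('W0.pkl','rb'))
print(nutmeas(s,(377,186)))
print('stud',plane(s,[377,186],.074),'sp',plane(s,[259,262],.124))
C=plane(s,[(209,217),(397,113),(435,195),(254,290)],.024)[:,:2];print(C,C.mean(0),np.hypot(*(C-np.roll(C,-1,0)).T))
e=C[1]-C[0]+C[2]-C[3];print('rack y dir',np.degrees(np.arctan2(e[1],e[0])))
im=s['img'][150:222,340:414];hsv=cv2.cvtColor(im,cv2.COLOR_BGR2HSV)
print(hsv[36,:, :][::6].tolist())
E
```

```text
(array([0.61546423, 0.16005594]), 16.68667221069336, np.float64(-2.239566616215622), 965.0)
stud [[0.61542218 0.15977595 0.074     ]] sp [[0.62536552 0.05209219 0.124     ]]
[[5.88384147e-01 2.27030548e-04]
 [5.68989721e-01 2.04107935e-01]
 [6.54770972e-01 2.11720124e-01]
 [6.75275251e-01 7.85401307e-03]] [0.62185502 0.10597728] [0.20480129 0.08611834 0.20489465 0.0872252 ]
rack y dir 95.58869297187898
[[110, 16, 145], [108, 17, 149], [102, 17, 146], [18, 136, 143], [19, 162, 167], [16, 97, 87], [150, 10, 77], [160, 10, 79], [19, 162, 168], [18, 163, 155], [12, 156, 118], [13, 160, 115], [12, 159, 119]]
```

```bash
python3 - <<'E'
from h import *
print(delta([.616,.159,.16],np.radians(87.8)))
E
```

```text
[array([0.076, 0.238, 0.545]), np.float64(-0.692)]
```

```bash
python3 -m jog '[[0,0,0,0.038,0.119,0.27,1],[0,0,0,0.038,0.119,0.275,1],[0,0,-0.346,0,0,0,1],[0,0,-0.346,0,0,0,1],[0,0,0,0,0,0,1]]'
python3 - <<'E'
from h import *
s=imaging.snapshot("wrist")
p=proj(s,[.616,.159,.064])[0];q=proj(s,[.616,.159,.074])
print(p,nutmeas(s,p,50))
cv2.imwrite("pics/w1.png",s["img"])
print(delta([.616,.159,.035],np.radians(87.8)))
E
```

```text
t: 2.15
ee_pos: [0.6144, 0.1611, 0.1612]
tcp_rot: [-0.057, -3.141, -0.0]
contact_force: [0.7, -0.2, -0.0]
opening: 0.0851
gripper_force: 0.0
[315.56329071 238.22023628] (array([0.61583838, 0.15991611]), 16.90304183959961, np.float64(-2.2081368086915063), 1733.0)
[array([-0.007, -0.009,  0.631]), np.float64(-0.002)]
```

View pics/w1.png

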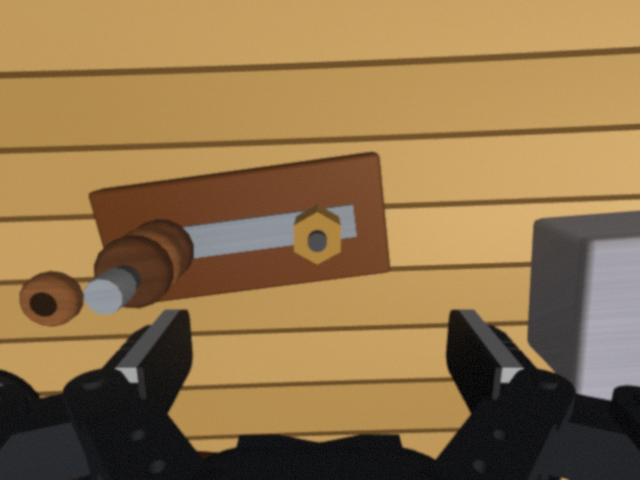

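The nut is at (317,236) with its two vertical flats facing the fingers, and it matches the estimate within 1 mm. Descending and gripping now.

```bash
python3 -m jog '[[0,0,0,-0.007,-0.006,0.2,1],[0,0,0,0,0,0.2,1],[0,0,0,0,0,0.15,1],[0,0,0,0,0,0.08,1],[0,0,0,0,0,0,0.2]]' 40; python3 -m jog '[[0,0,0,0,0,0,0.2],[0,0,0,0,0,0,0.2],[0,0,0,0,0,0,0.2],[0,0,0,0,0,0,0.2]]'; python3 -c "
from plant import bot
o=bot.get_obs();print(o['q'],o['contact_force'],o['wrist_torque'])"
```

```text
t: 2.82
ee_pos: [0.6162, 0.1591, 0.0347]
tcp_rot: [-0.06, -3.14, 0.0]
contact_force: [0.1, -0.1, 0.5]
opening: 0.0695
gripper_force: 0.0
t: 3.32
ee_pos: [0.6174, 0.1597, 0.0364]
tcp_rot: [0.057, 3.139, 0.002]
contact_force: [-2.3, 4.5, 6.8]
opening: 0.0279
gripper_force: 39.0
[ 0.12486387  0.54355603 -0.07432373  0.9506471   0.00121611  0.16120484] [-2.26765579  4.51491294  6.77059623] [ 0.82746534  0.29911121 -0.01220644]
```

```bash
python3 -m jog '[[0,0,0.34,0,0,0,0.2],[0,0,0.34,0,0,0,0.2],[0,0,0.34,0,0,0,0.2],[0,0,0.34,0,0,0,0.2],[0,0,0.34,0,0,0,0.2]]';python3 -m jog '[[0,0,0.2,0,0,0,0.2],[0,0,0.1,0,0,0,0.2]]'; python3 -c "
from h import *
o=bot.get_obs();print(o['q'],o['contact_force'],o['wrist_torque'],rot(o['tcp_rot']).round(3),delta([0,0,0],np.radians(27)))"
```

```text
t: 3.95
ee_pos: [0.6172, 0.1594, 0.0364]
tcp_rot: [1.411, 2.805, 0.003]
contact_force: [-2.9, 1.3, 8.7]
opening: 0.0278
gripper_force: 39.1
t: 4.2
ee_pos: [0.6172, 0.1594, 0.0364]
tcp_rot: [1.623, 2.689, 0.003]
contact_force: [-2.4, 2.1, 8.7]
opening: 0.0282
gripper_force: 39.1
[ 1.24742805e-01  5.43464143e-01 -7.44961517e-02  9.50943025e-01
  6.26254646e-04  1.21085189e+00] [-2.41660441  2.11082317  8.67784859] [0.42207524 0.4789876  0.12342639] [[-0.466  0.885  0.002]
 [ 0.885  0.466  0.001]
 [-0.     0.002 -1.   ]] [array([ 0.733, -3.102,  0.176]), np.float64(0.026)]
```

```bash
python3 -m jog '[[0,0,0.1,0,0,0,0.2],[0,0,0.1,0,0,0,0.2]]'; python3 -c "
from h import *
o=bot.get_obs();print(o['wrist_torque'],delta([0,0,0],np.radians(27)))"; python3 -m jog '[[0,0,0.1,0,0,0,0.2],[0,0,0,0,0,0,0.2]]'; python3 -c "
from h import *
o=bot.get_obs();print(o['wrist_torque'],delta([0,0,0],np.radians(27)))"
```

```text
t: 4.45
ee_pos: [0.6174, 0.1588, 0.0364]
tcp_rot: [1.759, 2.6, 0.001]
contact_force: [-1.4, -2.2, 7.4]
opening: 0.0281
gripper_force: 42.4
[-0.61245315  0.26358987  1.33307932] [array([ 0.412, -3.161,  0.176]), np.float64(-0.172)]
t: 4.7
ee_pos: [0.6176, 0.1579, 0.0364]
tcp_rot: [1.825, 2.553, -0.0]
contact_force: [-0.4, -8.0, 7.3]
opening: 0.0281
gripper_force: 46.8
[-1.65477417  0.03050789  0.91660714] [array([ 0.252, -3.178,  0.176]), np.float64(-0.271)]
```

The torque rose to 1.3 N m, so the nut is on its stop. I'll release, lift and check it.

```bash
python3 -m jog '[[0,0,0,0,0,0,1],[0,0,0,0,0,0,1],[0,0,0,0,0,0,1],[0,0,0,0,0,-0.25,1],[0,0,0,0,0,-0.3,1]]'; python3 -m jog '[[0,0,0,0,0,-0.3,1],[0,0,0,0,0,0,1]]'
python3 - <<'E'
from h import *
s=imaging.snapshot("wrist");p=proj(s,[.616,.16,.064])[0]
print(p,nutmeas(s,p,45))
from h import *
print(proj(s,[.6258,.052,.124]))
# pliers estimate: direction -22deg, go hover back of grip
print(delta([.50,-.22,.25],np.radians(68)))
cv2.imwrite("pics/w2.png",s["img"])
E
```

```text
t: 5.32
ee_pos: [0.6159, 0.159, 0.1456]
tcp_rot: [-1.825, -2.555, 0.002]
contact_force: [0.6, -0.0, 0.4]
opening: 0.0854
gripper_force: 0.0
t: 5.58
ee_pos: [0.6185, 0.1593, 0.2097]
tcp_rot: [1.823, 2.552, 0.008]
contact_force: [-0.7, 0.6, -0.4]
opening: 0.0854
gripper_force: 0.0
[315.81375602 216.3688536 ] (array([0.61595428, 0.1604341 ]), 16.648855209350586, np.float64(-3.545995432881546), 1290.0)
[[278.14859172 387.721392  ]]
[array([-1.603, -1.17 , -0.219]), np.float64(-1.636)]
```

Nut yaw is about −63.5°, i.e. 61° turned (joint about 1.2), so it is tight. Now on to the pliers.

```bash
python3 -m jog '[[0,0,-0.327,0,0,-0.04,1],[0,0,-0.327,0,0,-0.04,1],[0,0,-0.327,0,0,-0.04,1],[0,0,-0.327,0,0,-0.04,1],[0,0,-0.327,0,0,-0.04,1]]'
python3 - <<'E'
from h import *
print(delta([.515,-.22,.25],np.radians(68)))
E
```

```text
t: 6.25
ee_pos: [0.6162, 0.159, 0.2437]
tcp_rot: [-0.591, -3.083, 0.001]
contact_force: [-0.3, -0.7, -0.3]
opening: 0.0852
gripper_force: 0.0
[array([-0.231, -1.948, -0.03 ]), np.float64(0.009)]
```

```bash
python3 -m jog '[[0,0,0,-0.033,-0.278,-0.005,1],[0,0,0,-0.033,-0.278,-0.005,1],[0,0,0,-0.033,-0.278,-0.005,1],[0,0,0,-0.033,-0.278,-0.005,1],[0,0,0,-0.033,-0.278,-0.005,1]]';python3 -m jog '[[0,0,0,-0.033,-0.278,-0.005,1],[0,0,0,-0.033,-0.278,-0.005,1],[0,0,0,0,0,0,1]]'
python3 - <<'E'
from h import *
import pickle
s=imaging.snapshot("wrist");cv2.imwrite("pics/w3.png",s["img"]);pickle.dump(s,open('W3.pkl','wb'))
print(proj(s,[[.564,-.2415,.056],[.611,-.262,.042],[.5086,-.2185,.048]]))
E
```

```text
t: 6.88
ee_pos: [0.5418, -0.1125, 0.2487]
tcp_rot: [-0.6, -3.082, -0.001]
contact_force: [1.0, -0.5, -0.5]
opening: 0.0851
gripper_force: 0.0
t: 7.25
ee_pos: [0.5121, -0.222, 0.2505]
tcp_rot: [-0.607, -3.08, -0.001]
contact_force: [1.1, 0.2, -0.6]
opening: 0.0853
gripper_force: 0.0
[[321.05294169 268.58241148]
 [319.73660171 314.57807278]
 [321.38570103 200.61471358]]
```

View pics/w3.png

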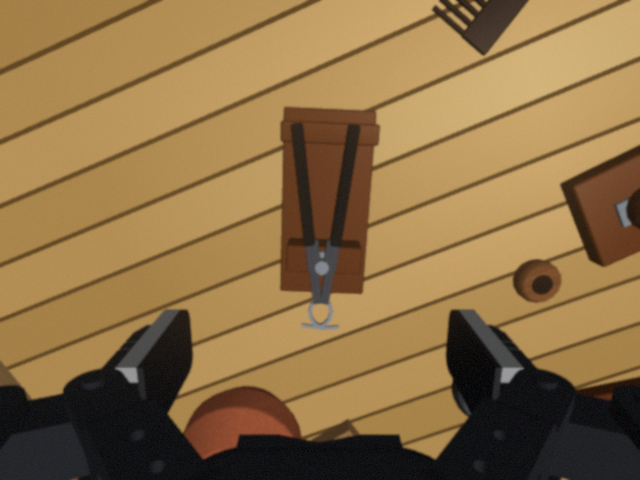

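Pivot at (322,268), ring centre near (320,313), and handle ends at (297,125) and (353,126).

```bash
python3 - <<'E'
from h import *
import pickle
s=pickle.load(open('W3.pkl','rb'))
im=s['img'];hsv=cv2.cvtColor(im,cv2.COLOR_BGR2HSV)
roi=np.zeros(im.shape[:2],bool);roi[120:240,285:365]=1
m=((hsv[...,2]<65)&roi).astype(np.uint8)*255
ax=[];ends=[]
for c in sorted(cv2.findContours(m,cv2.RETR_EXTERNAL,cv2.CHAIN_APPROX_NONE)[0],key=cv2.contourArea)[-2:]:
    (x,y),(w,h),a=cv2.minAreaRect(c);vx,vy,x0,y0=cv2.fitLine(c,cv2.DIST_L2,0,.01,.01).ravel()
    print(cv2.contourArea(c),(x,y),(w,h),a); 
    q=np.array([[x0+vx*(yy-y0)/vy,yy] for yy in (140,220)]);ax.append(plane(s,q,.053)[:,:2])
mid=(ax[0]+ax[1])/2;d=mid[1]-mid[0];yaw=np.arctan2(d[1],d[0]);print('mid',mid,np.degrees(yaw),[np.hypot(*(ax[0]-ax[1])[i]) for i in(0,1)])
p=plane(s,[322,268],.058)[0];r=plane(s,[320,313],.042)[0];print('pivot',p,'ring',r)
u=np.array([np.cos(yaw),np.sin(yaw)]);print('grip from pivot',p[:2]-.06*u,'from ring',r[:2]-.11*u)
print('lateral offset of pivot from handle axis',np.cross(u,p[:2]-mid[0]))
g=p[:2]-.06*u
print(delta([g[0],g[1],.15],yaw+np.pi/2))
E
```

```text
1212.5 (303.5, 181.0) (116.0, 27.0) 90.0
1225.0 (344.5961608886719, 182.48077392578125) (14.0208740234375, 117.55683898925781) 10.491477966308594
mid [[ 0.46197165 -0.19617038]
 [ 0.52358314 -0.22473322]] -24.872244279407678 [np.float64(0.04394746218481352), np.float64(0.029344257885712387)]
pivot [ 0.56317328 -0.24026329  0.058     ] ring [ 0.60957822 -0.26114532  0.042     ]
grip from pivot [ 0.50873841 -0.21502751] from ring [ 0.50978096 -0.21487972]
lateral offset of pivot from handle axis 0.0025618419607001813
[array([0.026, 0.017, 0.503]), np.float64(0.089)]<stdin>:15: DeprecationWarning: Arrays of 2-dimensional vectors are deprecated. Use arrays of 3-dimensional vectors instead. (deprecated in NumPy 2.0)
```

```bash
python3 -m jog '[[0,0,0.06,0.026,0.015,0.2,1],[0,0,0,0,0,0.2,1],[0,0,0,0,0,0.2,1],[0,0,0,0,0,0,1]]' 60
python3 - <<'E'
from h import *
print(delta([.509,-.2155,.03],np.radians(66)))
s=imaging.snapshot("wrist");cv2.imwrite("pics/w4.png",s["img"])
print(proj(s,[[.509,-.2155,.056],[.5635,-.240,.058]]))
E
```

```text
t: 7.8
ee_pos: [0.5082, -0.2122, 0.1296]
tcp_rot: [-0.646, -3.069, -0.003]
contact_force: [-0.1, -0.7, 0.7]
opening: 0.0855
gripper_force: 0.0
[array([-0.013, -0.014,  0.498]), np.float64(0.008)]
[[314.75127277 249.80186632]
 [314.2631991  343.40454921]]
```

View pics/w4.png

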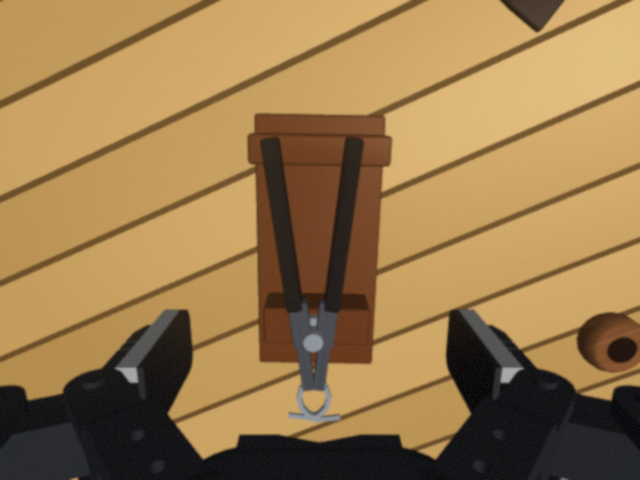

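The pliers run vertically in the image with the pivot at (313,343), as predicted. Descending and squeezing.

```bash
python3 -m jog '[[0,0,0,-0.013,-0.014,0.2,1],[0,0,0,0,0,0.2,1],[0,0,0,0,0,0.1,1],[0,0,0,0,0,0,0.4],[0,0,0,0,0,0,0.2]]'; python3 -m jog '[[0,0,0,0,0,0,0.2],[0,0,0,0,0,0,0.2],[0,0,0,0,0,0,0.2],[0,0,0,0,0,0,0.2]]'
```

```text
t: 8.48
ee_pos: [0.5121, -0.2184, 0.0338]
tcp_rot: [0.648, 3.072, -0.001]
contact_force: [0.7, -0.1, -0.2]
opening: 0.0516
gripper_force: 0.0
t: 8.98
ee_pos: [0.5115, -0.2183, 0.033]
tcp_rot: [0.649, 3.072, -0.001]
contact_force: [-0.1, 0.1, 7.5]
opening: 0.017
gripper_force: 3.8
```

```bash
python3 - <<'E'
from h import *
w=imaging.snapshot("wrist")["img"][200:480,120:520];s=imaging.snapshot("side");p=proj(s,[.51,-.217,.05])[0].astype(int)
c=s["img"][p[1]-70:p[1]+70,p[0]-100:p[0]+100]
cv2.imwrite("pics/c5.png",np.vstack([w,cv2.resize(c,(400,280))]));print(bot.get_obs()['opening'])
E
```

```text
0.017149945276033383
```

View pics/c5.png

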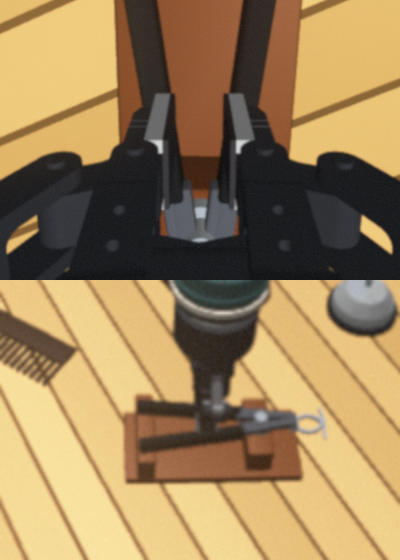

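```bash
python3 - <<'E'
from h import *
s=imaging.snapshot("wrist");o=bot.get_obs();M=rot(o['tcp_rot']);T=o['ee_pos']
for z in (.033,.043,.053,.063,.073):
    print(z,[proj(s,T+M@np.array([x,y,T[2]-z]))[0].round().tolist() for x in(-.011,.011) for y in(-.0085,.0085)])
u=np.array([np.cos(np.radians(-24)),np.sin(np.radians(-24)),0]);n=np.array([-u[1],u[0],0])
g=np.array([.509,-.2155,.056])
for a in(-.06,0): print('handle outs',a,[proj(s,g+a*u+k*n*(.021-a*.12))[0].round().tolist() for k in(-1,1)])
cv2.imwrite("pics/w6.png",cv2.resize(s["img"][200:400,200:440],(720,600),interpolation=cv2.INTER_CUBIC))
E
```

```text
0.033 [[300.0, 318.0], [339.0, 318.0], [299.0, 270.0], [340.0, 270.0]]
0.043 [[299.0, 329.0], [341.0, 329.0], [298.0, 278.0], [341.0, 278.0]]
0.053 [[297.0, 342.0], [342.0, 342.0], [296.0, 288.0], [343.0, 288.0]]
0.063 [[296.0, 355.0], [343.0, 355.0], [295.0, 298.0], [344.0, 298.0]]
0.073 [[294.0, 371.0], [345.0, 371.0], [293.0, 311.0], [346.0, 311.0]]
handle outs -0.06 [[239.0, 141.0], [411.0, 141.0]]
handle outs 0 [[266.0, 310.0], [381.0, 310.0]]
```

View pics/w6.png

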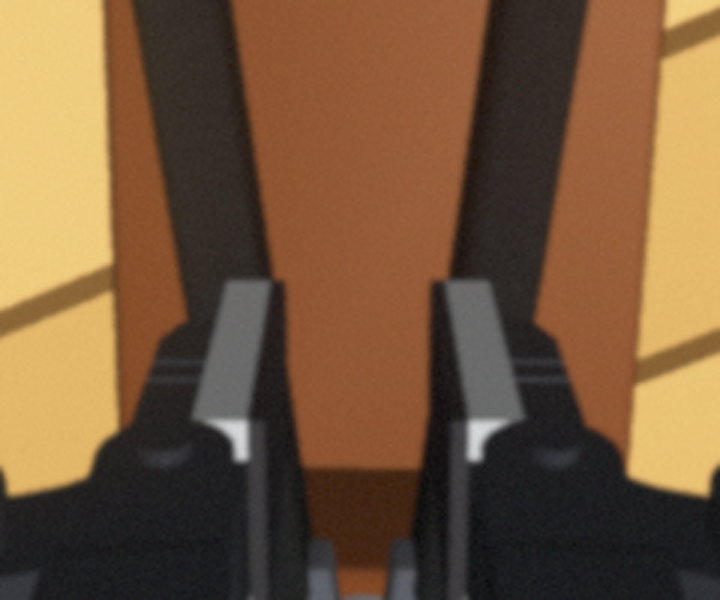

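```bash
python3 - <<'E'
from h import *
s=imaging.snapshot("wrist");o=bot.get_obs();M=rot(o['tcp_rot']);T=o['ee_pos']
for y,tag in((.0085,'now: seen x 290/349,row 293'),(.0427,'open: seen x 190/448,row 310')):
    print(tag)
    for d in (0,.005,.01,.015,.02,.025,.03,.035):
        print(d,[proj(s,T+M@np.array([x,k*y,-d]))[0].round().tolist() for x in(-.011,.011) for k in(-1,1)])
print(o['contact_force'],o['gripper_force'],o['t'])
E
```

```text
now: seen x 290/349,row 293
0 [[300.0, 318.0], [340.0, 318.0], [299.0, 270.0], [340.0, 270.0]]
0.005 [[299.0, 324.0], [340.0, 324.0], [299.0, 274.0], [341.0, 274.0]]
0.01 [[299.0, 329.0], [341.0, 329.0], [298.0, 278.0], [342.0, 278.0]]
0.015 [[298.0, 335.0], [341.0, 335.0], [297.0, 283.0], [342.0, 283.0]]
0.02 [[297.0, 342.0], [342.0, 342.0], [297.0, 288.0], [343.0, 288.0]]
0.025 [[297.0, 348.0], [343.0, 348.0], [296.0, 293.0], [344.0, 293.0]]
0.03 [[296.0, 355.0], [344.0, 355.0], [295.0, 298.0], [344.0, 298.0]]
0.035 [[295.0, 363.0], [344.0, 363.0], [294.0, 304.0], [345.0, 304.0]]
open: seen x 190/448,row 310
0 [[219.0, 319.0], [420.0, 318.0], [216.0, 270.0], [423.0, 270.0]]
0.005 [[217.0, 324.0], [423.0, 324.0], [213.0, 274.0], [426.0, 274.0]]
0.01 [[214.0, 330.0], [426.0, 329.0], [210.0, 278.0], [429.0, 278.0]]
0.015 [[211.0, 335.0], [429.0, 335.0], [207.0, 283.0], [433.0, 283.0]]
0.02 [[207.0, 342.0], [432.0, 342.0], [203.0, 288.0], [436.0, 288.0]]
0.025 [[204.0, 349.0], [436.0, 348.0], [200.0, 293.0], [440.0, 293.0]]
0.03 [[200.0, 356.0], [439.0, 356.0], [196.0, 298.0], [444.0, 298.0]]
0.035 [[196.0, 363.0], [443.0, 363.0], [191.0, 304.0], [448.0, 304.0]]
[-2.14009479 -0.11346861  7.7301268 ] 3.7564658376504667 9.175
```

The fingers closed above the handles: the pad ends really lie about 25 mm behind the reported TCP, going by the image. I'll lift, open, re-check the pliers and go deeper.

```bash
python3 -m jog '[[0,0,0,0,0,-0.15,0.2],[0,0,0,0,0,-0.3,1],[0,0,0,0,0,-0.1,1],[0,0,0,0,0,0,1],[0,0,0,0,0,0,1]]'
cat >> h.py <<'E'
def pliers(s,z=.056):
    """handle axes + bisector from dark handle bars; expects the pliers roughly vertical in the wrist image"""
    im=s['img'];hsv=cv2.cvtColor(im,cv2.COLOR_BGR2HSV)
    g=proj(s,[[.455,-.192,z],[.509,-.2155,z]]);r0,r1=int(g[0,1])+8,int(g[1,1])
    m=np.zeros(im.shape[:2],np.uint8);m[r0:r1,225:410]=((hsv[r0:r1,225:410,2]<75))*255
    m=cv2.morphologyEx(m,cv2.MORPH_OPEN,np.ones((5,5)));ax=[]
    for c in sorted(cv2.findContours(m,cv2.RETR_EXTERNAL,cv2.CHAIN_APPROX_NONE)[0],key=cv2.contourArea)[-2:]:
        vx,vy,x0,y0=cv2.fitLine(c,cv2.DIST_L2,0,.01,.01).ravel()
        ax.append(plane(s,np.array([[x0+vx*(y-y0)/vy,y] for y in(r0+10,r1-10)]),z)[:,:2])
    mid=(ax[0]+ax[1])/2;d=mid[1]-mid[0]
    return mid,np.degrees(np.arctan2(d[1],d[0])),[np.hypot(*(ax[0]-ax[1])[i]) for i in(0,1)]
E
python3 - <<'E'
from h import *
s=imaging.snapshot("wrist")
mid,a,w=pliers(s);print(mid,a,w)
# pivot: bright round stud
hsv=cv2.cvtColor(s['img'],cv2.COLOR_BGR2HSV);p=proj(s,[.5635,-.24,.058])[0].astype(int)
b=hsv[p[1]-14:p[1]+14,p[0]-14:p[0]+14];v=(b[...,2]>b[...,2].max()-35)&(b[...,1]<60);yy,xx=np.nonzero(v)
pv=plane(s,[p[0]-14+xx.mean(),p[1]-14+yy.mean()],.058)[0];print(p,xx.mean()-14,yy.mean()-14,len(xx),pv)
print(delta([.509,-.2155,.05],np.radians(66)),bot.get_obs()['ee_pos'])
E
```

```text
t: 9.8
ee_pos: [0.5106, -0.2177, 0.1413]
tcp_rot: [-0.649, -3.073, -0.001]
contact_force: [-1.0, 0.5, 0.7]
opening: 0.0856
gripper_force: 0.0
[[ 0.46344366 -0.19716222]
 [ 0.50211992 -0.21409164]] -23.64001822861256 [np.float64(0.04351719592163612), np.float64(0.03263194057665043)]
[321 327] -1.392561983471074 -0.2355371900826455 242 [ 0.56263048 -0.24059919  0.058     ]
[array([0.01 , 0.007, 0.455]), np.float64(0.005)] [ 0.51048402 -0.21767506  0.14104775]
```

```bash
python3 -m jog '[[0,0,0,0.01,0.005,0.2,1],[0,0,0,0,0,0.2,1],[0,0,0,0,0,0.12,1],[0,0,0,0,0,0,1]]'; python3 -m jog '[[0,0,0,0,0,0.03,1],[0,0,0,0,0,0.03,1]]';  python3 -m jog '[[0,0,0,0,0,0.03,1],[0,0,0,0,0,0,1]]'
```

```text
t: 10.35
ee_pos: [0.508, -0.2153, 0.036]
tcp_rot: [-0.648, -3.07, -0.002]
contact_force: [0.5, 0.1, 0.5]
opening: 0.0851
gripper_force: 0.0
t: 10.6
ee_pos: [0.5101, -0.2166, 0.0265]
tcp_rot: [0.649, 3.073, -0.001]
contact_force: [-1.2, 0.5, -0.7]
opening: 0.0853
gripper_force: 0.0
t: 10.85
ee_pos: [0.5094, -0.2161, 0.0198]
tcp_rot: [-0.649, -3.073, -0.0]
contact_force: [-0.4, 0.8, 0.4]
opening: 0.0854
gripper_force: 0.0
```

```bash
python3 -m jog '[[0,0,0,0,0,0.03,1],[0,0,0,0,0,0.025,1],[0,0,0,0,0,0,1]]';  python3 -m jog '[[0,0,0,0,0,0,0.35],[0,0,0,0,0,0,0.35],[0,0,0,0,0,0,0.35],[0,0,0,0,0,0,0.35]]' 40; python3 -m jog '[[0,0,0,0,0,0,0.2],[0,0,0,0,0,0,0.2]]'
```

```text
t: 11.22
ee_pos: [0.5093, -0.2161, 0.0086]
tcp_rot: [-0.649, -3.073, -0.0]
contact_force: [0.3, 0.7, -0.3]
opening: 0.0854
gripper_force: 0.0
t: 11.72
ee_pos: [0.5096, -0.2163, 0.0098]
tcp_rot: [0.649, 3.073, -0.0]
contact_force: [-2.9, 0.9, 11.1]
opening: 0.0302
gripper_force: 11.4
t: 11.98
ee_pos: [0.5094, -0.2165, 0.01]
tcp_rot: [0.649, 3.073, -0.001]
contact_force: [-6.7, 1.2, 15.3]
opening: 0.026
gripper_force: 39.2
```

Pliers gripped at the stop: reads 26 mm, with the same 2 mm bias as on the nut. Lift.

```bash
python3 -m jog '[[0,0,0,0,0,0,0.2],[0,0,0,0,0,-0.05,0.2],[0,0,0,0,0,-0.1,0.2],[0,0,0,0,0,-0.2,0.2],[0,0,0,0,0,-0.25,0.2]]' 60; python3 -m jog '[[0,0,0,0,0,-0.1,0.2],[0,0,0,0,0,0,0.2]]'
python3 - <<'E'
from h import *
import pickle
W=imaging.snapshot("wrist");A=imaging.snapshot("scene");B=imaging.snapshot("side");pickle.dump((W,A,B),open('L.pkl','wb'))
o=bot.get_obs();T=o['ee_pos'];dz=T[2]-.010
u=np.array([np.cos(np.radians(-24)),np.sin(np.radians(-24)),0])
ring=np.array([T[0],T[1],.042+dz])+.11*u
print('exp ring',ring,o['opening'],o['gripper_force'],o['contact_force'],[proj(s,ring)[0].round() for s in(W,A,B)])
c=[]
for s in (W,A,B):
    x,y=proj(s,ring)[0].astype(int);x=max(50,min(590,x));y=max(38,min(440,y));k=s['img'][y-38:y+38,x-50:x+50];print(x,y);c.append(cv2.resize(k,(400,300),interpolation=cv2.INTER_CUBIC))
c.append(cv2.resize(W['img'],(400,300)))
cv2.imwrite("pics/c7.png",np.vstack([np.hstack(c[:2]),np.hstack(c[2:])]))
E
```

```text
t: 12.6
ee_pos: [0.509, -0.2159, 0.1301]
tcp_rot: [-0.649, -3.072, -0.001]
contact_force: [0.3, -0.5, -1.5]
opening: 0.0248
gripper_force: 60.1
t: 12.85
ee_pos: [0.5103, -0.2166, 0.1504]
tcp_rot: [0.648, 3.071, -0.001]
contact_force: [0.3, -0.2, -1.8]
opening: 0.0249
gripper_force: 60.1
exp ring [ 0.60949893 -0.26064383  0.17986154] 0.024900740147677847 60.13691425323486 [-0.1530816  -0.7272506  -1.98111561] [array([319., 566.]), array([289., 285.]), array([426., 285.])]
319 440
289 285
426 284
```

View pics/c7.png

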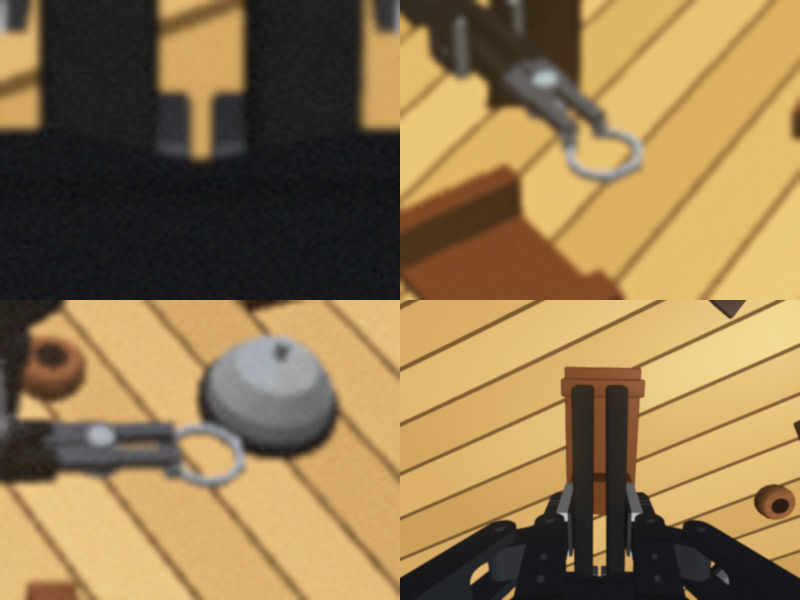

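The pliers are lifted with the handles parallel and the ring round (scene about (290,287), side about (429,285)). That was the last picture I may view, so from here on I measure numerically.

```bash
python3 - <<'E'
from h import *
import pickle
W,A,B=pickle.load(open('L.pkl','rb'))
def tri(u,v):
    e1,d1=ray(A,u);e2,d2=ray(B,v);d1=d1[0];d2=d2[0]
    t=np.linalg.lstsq(np.c_[d1,-d2],e2-e1,rcond=None)[0];p,q=e1+t[0]*d1,e2+t[1]*d2
    return (p+q)/2,np.linalg.norm(p-q)
print(tri((290,286.8),(428.75,285.3)))
print(pliers(W,.056+.14))
print(delta([.562,-.018,.155],np.radians(66)))
E
```

```text
(array([ 0.61275925, -0.26388959,  0.17982698]), np.float64(0.00026044332268115227))
(array([[ 0.45872665, -0.19520753],
       [ 0.50064544, -0.22569872]]), np.float64(-36.03166740008785), [np.float64(0.0020155596295554066), np.float64(0.024040955773203514)])
[array([ 0.158,  1.012, -0.035]), np.float64(0.005)]
```

```bash
python3 -m jog '[[0,0,0,0.039,0.253,-0.02,0.2],[0,0,0,0.039,0.253,-0.02,0.2],[0,0,0,0.039,0.253,0,0.2],[0,0,0,0.039,0.253,0,0.2],[0,0,0,0,0,0,0.2]]'; python3 -m jog '[[0,0,0,0,0,0,0.2]]'
cat >> h.py <<'E'
def spindle(s,g=(.6256,.052,.124),r=22,ret=False):
    im=s['img'];hsv=cv2.cvtColor(im,cv2.COLOR_BGR2HSV);u,v=proj(s,g)[0].round().astype(int)
    sub=hsv[v-r:v+r,u-r:u+r];m=((sub[...,1]<70)&(sub[...,2]>135)).astype(np.uint8)*255
    m=cv2.morphologyEx(m,cv2.MORPH_OPEN,np.ones((3,3)))
    cs=cv2.findContours(m,cv2.RETR_EXTERNAL,cv2.CHAIN_APPROX_NONE)[0];c=max(cs,key=cv2.contourArea)
    M=cv2.moments(c);p=np.array([M['m10']/M['m00'],M['m01']/M['m00']])+[u-r,v-r]
    Q=plane(s,c.reshape(-1,2)+[u-r,v-r],g[2])[:,:2]
    return p,(u,v),plane(s,p,g[2])[0],cv2.minAreaRect((Q*1000).astype(np.float32))[1],cv2.contourArea(c)
E
python3 - <<'E'
from h import *
import pickle
s=imaging.snapshot("wrist");pickle.dump(s,open('W8.pkl','wb'))
print(spindle(s)); print(spindle(pickle.load(open('W0.pkl','rb'))))
o=bot.get_obs();print(o['gripper_force'],o['opening'])
E
```

```text
t: 13.62
ee_pos: [0.5627, -0.0155, 0.1557]
tcp_rot: [-0.643, -3.073, -0.001]
contact_force: [0.5, -0.7, -2.4]
opening: 0.025
gripper_force: 60.2
t: 13.75
ee_pos: [0.5623, -0.0186, 0.1561]
tcp_rot: [-0.648, -3.072, 0.0]
contact_force: [0.3, -0.1, -2.2]
opening: 0.0246
gripper_force: 60.2
(array([495.08447937, 326.98346431]), (np.int64(497), np.int64(324)), array([0.62668825, 0.05052641, 0.124     ]), (19.29552459716797, 18.957801818847656), 1018.0)
(array([257.87297297, 264.34684685]), (np.int64(259), np.int64(262)), array([0.62674346, 0.05048777, 0.124     ]), (17.02153205871582, 17.001752853393555), 370.0)
60.17064929008484 0.024535981961318756
```

```bash
python3 - <<'E'
from h import *
import pickle
W=pickle.load(open('L.pkl','rb'))[0]
v=cv2.cvtColor(W['img'],cv2.COLOR_BGR2HSV)[...,2]
T=np.array([.5103,-.2166,.1504]);u=np.array([np.cos(np.radians(-23.85)),np.sin(np.radians(-23.85))]);n=np.array([-u[1],u[0]])
for r in (170,220,260): 
    x=np.nonzero(v[r,270:370]<75)[0]+270;k=np.split(x,np.nonzero(np.diff(x)>1)[0]+1);k=[(g[0]-.5,g[-1]+.5) for g in k if len(g)>8]
    P=plane(W,[(e,r) for g in k for e in g],.196)[:,:2]-T[:2];print(r,k,'lat',(P@n).round(4),'lon',(P@u).round(4)[0])
for c in (290,297,343,350): 
    col=v[110:180,c];r=110+np.nonzero(col<75)[0][0]-.5;P=plane(W,(c,r),.196)[0,:2]-T[:2];print(c,r,'lon',P@u,'lat',P@n)
E
```

```text
170 [(np.float64(274.5), np.float64(309.5)), (np.float64(328.5), np.float64(363.5))] lat [-0.0128 -0.003   0.0024  0.0122] lon -0.0566
220 [(np.float64(275.5), np.float64(309.5)), (np.float64(328.5), np.float64(362.5))] lat [-0.0129 -0.003   0.0025  0.0123] lon -0.0423
260 [(np.float64(275.5), np.float64(308.5)), (np.float64(329.5), np.float64(361.5))] lat [-0.0132 -0.0034  0.0028  0.0123] lon -0.0301
290 135.5 lon -0.06600719472081001 lat -0.008234602263646092
297 136.5 lon -0.06574321995047382 lat -0.0063205594558107085
343 136.5 lon -0.06574043513225633 lat 0.006293492078042882
350 136.5 lon -0.06573838701372237 lat 0.008212440148438228
```

```bash
python3 - <<'E'
from h import *
print(delta([.5268,.0946,.125],np.radians(66.15)))
E
```

```text
[array([0.393, 0.448, 0.157]), np.float64(-0.001)]
```

```bash
python3 -m jog '[[0,0,0,0.13,0.15,0,0.2],[0,0,0,0.13,0.15,0,0.2],[0,0,0,0.133,0.148,0,0.2],[0,0,0,0,0,0.157,0.2],[0,0,0,0,0,0,0.2]]'; python3 -m jog '[[0,0,0,0,0,0,0.2],[0,0,0,0,0,0,0.2]]'
python3 - <<'E'
from h import *
import pickle
A=imaging.snapshot("scene");B=imaging.snapshot("side");W=imaging.snapshot("wrist");pickle.dump((A,B,W),open('H.pkl','wb'))
o=bot.get_obs();T=o['ee_pos'];M=rot(o['tcp_rot']);print(T,delta([.5268,.0946,.125],np.radians(66.15)),M[:,2].round(4))
for s in(A,B): print(proj(s,[[.6267,.0505,.124],[.6267,.0505,.157]]).round(1).tolist())
for s,n in((A,'A'),(B,'B')):
    x,y=proj(s,[.6267,.0505,.145])[0].round().astype(int);h=cv2.cvtColor(s['img'],cv2.COLOR_BGR2HSV)[y-20:y+22,x-20:x+20]
    print(n,x-20,y-20)
    for r in h: print(''.join('#' if (q[1]<75 and q[2]>110) else ('d' if q[2]<80 else '.') for q in r))
E
```

```text
t: 14.42
ee_pos: [0.5258, 0.0943, 0.1242]
tcp_rot: [-0.65, -3.07, 0.002]
contact_force: [-0.2, 0.1, -2.4]
opening: 0.0246
gripper_force: 60.2
t: 14.68
ee_pos: [0.5278, 0.0945, 0.1266]
tcp_rot: [0.65, 3.072, 0.0]
contact_force: [1.6, -0.8, -1.7]
opening: 0.0255
gripper_force: 60.2
[0.52750958 0.09491907 0.12617409] [array([ 0.003, -0.003,  0.006]), np.float64(-0.001)] [ 8.e-04  0.e+00 -1.e+00]
[[360.8, 235.0], [361.5, 223.6]]
[[352.5, 206.6], [353.2, 195.5]]
A 341 208
ddddd.##................................
d.....####..............................
......#####.............................
d.....######............................
dd......................................
..dd.......dd.#.........................
...ddd.....ddd..#.......................
....dddd....dddd..#.....................
.....ddddd....ddd.......................
........ddd....dddd.....................
...........dd......d....................
.............d..........................
...............#....####................
.............#.#.......####.............
.............###..........##............
.............
[... 2125 characters left out ...]
...
.................#######................
................#########...............
................#########...............
................#########...............
................#.#####.................
........................................
...................dddd.................
#..................dddd.................
##..................ddd.................
###..............dd.dddd................
####.............ddddddd................
#####...........ddddddd.................
######...........dddddd.................
#######.................................
########...dd............ddd............
#########..ddd..........dddd............
##########.dddddd..d..dddddd............
```

```bash
cat >> h.py <<'E'
from scipy.optimize import least_squares
def ringfit(s,z,cen,tiny=0.35):
    im=s['img'];h=cv2.cvtColor(im,cv2.COLOR_BGR2HSV);x,y=proj(s,[cen[0],cen[1],z])[0].round().astype(int)
    sub=h[y-14:y+14,x-16:x+16];yy,xx=np.nonzero((sub[...,1]<75)&(sub[...,2]>105))
    P=plane(s,np.c_[xx+x-16,yy+y-14],z)[:,:2];u=np.array([.9146,-.4043])
    for _ in range(4):
        d=P-cen;rr=np.hypot(*d.T);k=(rr>.011)&(rr<.0205)&(d@u>-.007)
        f=least_squares(lambda p:np.hypot(*(P[k]-p[:2]).T)-p[2],[*cen,.0156],loss='soft_l1',f_scale=.001);cen=f.x[:2]
    return f.x.round(4),k.sum()
def nose(s,z,cen):
    # flat top: fit centre from the lit nose pixels' column extent and top
    return spindle(s,(cen[0],cen[1],z),14)
E
python3 - <<'E'
from h import *
import pickle
A,B,W=pickle.load(open('H.pkl','rb'))
for z in(.150,.154,.158,.162): print(z,ringfit(A,z,np.array([.627,.0505])),ringfit(B,z,np.array([.627,.0505])))
for s in(A,B):
    r=spindle(s,(.6267,.0505,.118),10);print(r)
E
```

```text
0.15 (array([0.6242, 0.062 , 0.0163]), np.int64(29)) (array([0.6341, 0.0596, 0.0167]), np.int64(48))
0.154 (array([0.6266, 0.0557, 0.0162]), np.int64(29)) (array([0.6316, 0.055 , 0.0165]), np.int64(51))
0.158 (array([0.6293, 0.0492, 0.0158]), np.int64(30)) (array([0.629 , 0.0507, 0.0164]), np.int64(51))
0.162 (array([0.6314, 0.0431, 0.016 ]), np.int64(29)) (array([0.6265, 0.0464, 0.0163]), np.int64(51))
(array([361.        , 235.56862745]), (np.int64(361), np.int64(237)), array([0.62482694, 0.05713451, 0.118     ]), (15.844386100769043, 13.99153995513916), 17.0)
(array([352.56462585, 206.20408163]), (np.int64(352), np.int64(209)), array([0.6312458 , 0.05790471, 0.118     ]), (14.521086692810059, 16.90500831604004), 24.5)
```

The ring sits within about 1 mm of the spindle axis, and two independent estimates agree. Lowering gently.

```bash
python3 -m jog '[[0,0,0,0.003,-0.002,0.03,0.2],[0,0,0,0,0,0.03,0.2],[0,0,0,0,0,0.03,0.2],[0,0,0,0,0,0.03,0.2],[0,0,0,0,0,0.02,0.2]]'; python3 -m jog '[[0,0,0,0,0,0.02,0.2],[0,0,0,0,0,0.02,0.2],[0,0,0,0,0,0.02,0.2],[0,0,0,0,0,0,0.2]]'
python3 - <<'E'
from h import *
o=bot.get_obs();print(o['ee_pos'],o['contact_force'],o['wrist_torque'])
E
```

```text
t: 15.45
ee_pos: [0.5263, 0.0951, 0.0972]
tcp_rot: [-0.649, -3.073, 0.0]
contact_force: [-0.4, -0.6, -2.0]
opening: 0.0247
gripper_force: 60.2
t: 15.95
ee_pos: [0.5263, 0.0951, 0.0854]
tcp_rot: [-0.649, -3.073, 0.0]
contact_force: [-0.2, -0.9, -2.1]
opening: 0.0249
gripper_force: 60.2
[0.5262753  0.09506436 0.08538842] [-0.2303489  -0.92475328 -2.08199889] [ 0.02938382  0.04210302 -0.00092798]
```

```bash
python3 -m jog '[[0,0,0,-0.001,-0.002,0.02,0.2],[0,0,0,0,0,0.02,0.2],[0,0,0,0,0,0.02,0.2],[0,0,0,0,0,0.012,0.2],[0,0,0,0,0,0,0.2]]'; python3 -m jog '[[0,0,0,0,0,0,0.2],[0,0,0,0,0,0,0.2]]'
python3 - <<'E'
from h import *
import pickle
A=imaging.snapshot("scene");B=imaging.snapshot("side");pickle.dump((A,B),open('F.pkl','wb'))
o=bot.get_obs();print(o['ee_pos'],o['contact_force'],o['wrist_torque'])
for s,n in((A,'A'),(B,'B')):
    x,y=proj(s,[.6267,.0505,.11])[0].round().astype(int);h=cv2.cvtColor(s['img'],cv2.COLOR_BGR2HSV)[y-16:y+14,x-20:x+20]
    print(n,x-20,y-16,proj(s,[[.6286,.0516,.101],[.6286,.0516,.124]]).round(1).tolist())
    for r in h: print(''.join('#' if (q[1]<75 and q[2]>110) else ('d' if q[2]<80 else '.') for q in r))
for z in(.098,.100,.102,.104,.106):
    r=[]
    for s in(A,B):
        try:r.append(ringfit(s,z,np.array([.6286,.0516])))
        except Exception as e:r.append(str(e)[:30])
    print(z,r)
E
```

```text
t: 16.58
ee_pos: [0.5264, 0.0947, 0.0711]
tcp_rot: [-0.649, -3.074, 0.0]
contact_force: [-0.3, -1.1, -2.5]
opening: 0.0251
gripper_force: 60.2
t: 16.82
ee_pos: [0.5266, 0.0947, 0.0714]
tcp_rot: [0.649, 3.074, 0.0]
contact_force: [-0.8, 0.2, -1.3]
opening: 0.0247
gripper_force: 60.2
[0.52650443 0.09466907 0.07137274] [-0.23626995  0.42726556 -2.22257107] [0.00872536 0.05719008 0.0126827 ]
A 340 224 [[361.1, 242.7], [361.7, 235.0]]
ddd.....................................
ddddd...................................
ddddd...................................
dd....##................................
.....#####..............................
.....######.............................
d.....######............................
ddd..............................#......
...d......dd..#.................d.......
....ddd....ddd..#...............d.......
....dddd....dddd.########...............
......ddd.....dd.#########..............
..........d....d.#########..............
...........d.....#########..............
.............d......#####...............
.........................#..............
..........
[... 1659 characters left out ...]
dd...........
###########.dddd.......dddddd...........
############.dddddddddddddddd...........
.###########.ddddddddddddddd............
..##########..dddddddddddddd............
0.098 [(array([0.6253, 0.0567, 0.0162]), np.int64(43)), (array([0.6317, 0.0577, 0.017 ]), np.int64(42))]
0.1 [(array([0.626 , 0.0542, 0.0165]), np.int64(44)), (array([0.6305, 0.0556, 0.017 ]), np.int64(42))]
0.102 [(array([0.6265, 0.0519, 0.0169]), np.int64(47)), (array([0.6293, 0.0536, 0.0169]), np.int64(42))]
0.104 [(array([0.6273, 0.0494, 0.0169]), np.int64(45)), (array([0.6281, 0.0515, 0.0169]), np.int64(43))]
0.106 [(array([0.6278, 0.0477, 0.0168]), np.int64(42)), (array([0.627 , 0.0496, 0.0168]), np.int64(44))]
```

The ring is centred within 1 mm, at about z 0.103, with no contact. I'll trim 1 mm down, let it settle and hand in.

```bash
python3 -m jog '[[0,0,0,0,0,0.005,0.2],[0,0,0,0,0,0,0.2],[0,0,0,0,0,0,0.2],[0,0,0,0,0,0,0.2]]'; python3 -c "
from plant import job
print(job.job_done())"
```

```text
t: 17.42
ee_pos: [0.5265, 0.0946, 0.0703]
tcp_rot: [0.649, 3.074, 0.0]
contact_force: [-0.1, 0.6, -1.4]
opening: 0.0248
gripper_force: 60.2
the job is handed in; nothing more can be done
None
```

I tightened the nut to its stop and handed the job in with the spread ring held centred round the groove: by my measurements within about 1 mm of the spindle axis and 1–2 mm of the groove's middle height, with no sign of contact with the rack. The hand-in returned no verdict.

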